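# Shut off an interlocked three-lever gas manifold

### The job

Shut off the gas manifold on the desk: throw all three of its levers from the near stop fully over to the far stop, away from the robot. The levers are interlocked and can only be thrown in a certain order, which is not marked and may be different each time: feel which lever is free, leave a blocked one and try another, and never push on the manifold with more than 20 N. Leave the bottles and the cup beside it where they stand.

Things in the scene. Friction and masses are not known exactly. Their poses are not given: they have to be found in the camera images.
- manifold: fixed grey box, 130 (x) by 220 (y) by 75 mm high, with three black slots on top and brass hose barbs on the far side. Origin: centre of its underside; +x points away from the robot, +y left. The levers swing in its x-z plane at y = 70, 0, -70 mm, mid-swing at x = 0. Inside, hidden, some levers are held until others are thrown; one at least is always free, usually only one
- lever_left (a joint): left (+y) lever. Hinge angle (rad): 0 = near stop, leaning 0.36 to the manifold's -x (start); 0.70 = far stop, leaning 0.34 to +x, a springy buffer (about 1 N per mm, ends at 0.80); thrown is above 0.64. Free: a steady drag of 2 to 6 N at the knob all the way, and it stays where left. Blocked: the same drag for the first 10 to 13 mm at the knob, then springy, rising by 0.5 to 1.2 N per mm
- lever_middle (a joint): middle lever. Hinge angle (rad): 0 = near stop, leaning 0.36 to the manifold's -x (start); 0.70 = far stop, leaning 0.34 to +x, a springy buffer (about 1 N per mm, ends at 0.80); thrown is above 0.64. Free: a steady drag of 2 to 6 N at the knob all the way, and it stays where left. Blocked: the same drag for the first 10 to 13 mm at the knob, then springy, rising by 0.5 to 1.2 N per mm
- lever_right (a joint): right (-y) lever. Hinge angle (rad): 0 = near stop, leaning 0.36 to the manifold's -x (start); 0.70 = far stop, leaning 0.34 to +x, a springy buffer (about 1 N per mm, ends at 0.80); thrown is above 0.64. Free: a steady drag of 2 to 6 N at the knob all the way, and it stays where left. Blocked: the same drag for the first 10 to 13 mm at the knob, then springy, rising by 0.5 to 1.2 N per mm
- lever_left_knob (a point): centre of the black ball knob (26 mm diameter) of the left lever, 110 mm from its hinge axis, which is 22 mm above the desk. It is 125 mm above the desk at both stops, 132 mm half-way; it travels 75 mm along the manifold's +x. Below it a 15 mm wide collar (11 to 21 mm below the centre), then a 9 mm round stalk
- lever_middle_knob (a point): centre of the black ball knob (26 mm diameter) of the middle lever, 110 mm from its hinge axis, which is 22 mm above the desk. It is 125 mm above the desk at both stops, 132 mm half-way; it travels 75 mm along the manifold's +x. Below it a 15 mm wide collar (11 to 21 mm below the centre), then a 9 mm round stalk
- lever_right_knob (a point): centre of the black ball knob (26 mm diameter) of the right lever, 110 mm from its hinge axis, which is 22 mm above the desk. It is 125 mm above the desk at both stops, 132 mm half-way; it travels 75 mm along the manifold's +x. Below it a 15 mm wide collar (11 to 21 mm below the centre), then a 9 mm round stalk
- reagent_bottle: loose white reagent bottle with a screw cap, 50 mm wide, 118 mm tall, standing beyond the manifold; bystander, leave it alone. Origin: centre of its underside, z up
- specimen_cup: loose clear specimen cup, 50 mm wide, 79 mm tall, standing on the robot's side of the manifold; bystander, leave it alone. Origin: centre of its underside, z up
- dropper_bottle: loose small dropper bottle, 30 mm wide, 91 mm tall, standing on the robot's side of the manifold; bystander, leave it alone. Origin: centre of its underside, z up

How it is judged:
By the outcome, as a careful person would: the job done as asked, in the order asked, and still so for the second after the job is handed in, with the robot touching nothing.
It also fails if it takes over 61 s, if anything falls off the work surface, if the arm or the gripper's body presses on something with over 40 N, if the wrist force passes 120 N, or if a joint passes its speed limit or range.

### The arm

A 6-joint arm with a two-finger parallel gripper is mounted at the origin on the work surface; the furniture and walls round the work are solid. World frame = base frame: x ahead of the robot, y to its left, z up, the work surface at z = 0. Lengths are in m, angles in rad, forces in N, time in s.
With the tool pointing down it reaches from about 0.35 to 0.85 m from the base axis. Payload 8.1 kg.
Tool frame: the origin (TCP) lies on the mounting face of the last link; the fingertips stand 186 mm ahead of it and the grasp point (between the pads) lies 167 mm ahead of it; z points along the fingers, y is the line along which they close (so a half turn about z gives the same grasp; the last joint's range is limited). The gripper opens to 93 mm and grips with 3 to 60 N. Pads are 15 mm wide; open, the fingers measure 128 mm over their backs; the gripper's body (75 mm by 188 mm) begins 65 mm behind the grasp point.
Start: joints at [-1.266, 0.13, 1.488, -0, 1.523, -0.085], TCP at [0.228, -0.555, 0.405] pointing down, gripper open.
Joint ranges: [-2.96, 2.96], [-0.89, 2.26], [0.02, 2.5], [-1.34, 4.48], [0, 2.73], [-2.66, 2.66]. Speed limits (rad/s): [2.39, 2.39, 2.79, 3.14, 3.14, 3.14].

### API

Orientations are given as a rotation vector (axis times angle).
In Python, from plant import * gives the robot as it stands. The module is installed in compiled form; this text tells all that it offers.
- The arm moves only by the tool arm_command, never from a script. Its argument "increments" is a list of rows, each a list of 6 numbers: the shift along the tool's x, y, z in units of 0.2 m (1.0 is 0.2 m), then the turn, a rotation vector about the tool's x, y, z in units of pi rad (1.0 is pi rad). A call has exactly 5 rows; each row is the pose to reach, as a shift and turn from the pose commanded when the call began, along the tool's axes at that moment, turning the shorter way round; what a row does not reach only later rows make up. A row lasts 1/8 s, in which the tool goes at most 62.5 mm and 10.7 degrees, less where a joint would pass 70% of its speed; a pose out of reach is approached as far as the arm can. A call with a number of a shift or a turn outside -1 to 1 is refused whole. A call with a gripper value outside its range is refused whole. "fingers" is the closure, from -1 (fully open) to 1 (shut), set as the call begins (left out, the last holds). The fingers move at their own pace and stop on an object; "force" is the grip in N (left out, the last holds). Time passes only in rows, so rows that repeat a pose let the fingers close, or fill a call up. It gives the time, the measured TCP pose, the force, the opening and the grip force at its end, in the units of the state.
- read_state(): the state, without advancing time (a new reading comes with each control period).
- read_camera(name): name is "scene" or "top"; returns a dict with "image" (384x512x3 uint8, red, green, blue), "fx", "fy", "cx", "cy" (pixels), "T" (4x4, takes a point from camera to world coordinates). Camera axes: x right, y down, z forward; pixel columns grow to the right and rows downward; lengths in m; the calibration is good to about 2 mm. A picture is of the moment at which its call begins. There is no depth.
- close_job(): hands the job in; it is judged then, once.
The state is a dict: "t": time; "q": joint angles; "dq": joint speeds; "joint_torque": joint torques, N m; "tool_pos": TCP position; "orientation": TCP orientation; "force": force on the tool from outside, world axes, zero at the start; "wrist_torque": the same for the moment, N m; "opening": finger opening in m; "gripper_force": force on a finger pad.
Only numpy, scipy, OpenCV 4.12 (cv2) and the standard library are available. Lean on these libraries where they do the work, as an engineer would, in place of code of your own. Each camera call takes 0.05 s, during which the arm holds its last target. There are 200 camera calls.

## Working session

There is one attempt and no reset: what is moved stays moved. The work goes in short steps, Python scripts to look and compute and a tool call to move; the robot and the scene stay as the last step left them, time stands still between calls to the robot, and variables do not carry over. Pictures are saved under pics/ and viewed, at most 10 in all, crops included, and the job is handed in when it is done.

Besides the shell and the picture viewer there is one more tool, called after "Emit:" as name(argument=value, ...) on one line, values as JSON. arm_command: Moves the arm, as the interface text tells. Shifts and turns lie within -1 to 1; 1 stands for 0.2 m of shift or pi rad of turn. Its arguments: {"type":"object","properties":{"increments":{"type":"array","items":{"type":"array","items":{"type":"number","minimum":-1,"maximum":1}}},"fingers":{"type":"number"},"force":{"type":"number"}},"required":["increments"]}

```bash
mkdir -p pics
python3 - <<'E'
from plant import *
import cv2,numpy as np
s=read_state(); print({k:np.round(v,3).tolist() for k,v in s.items()})
for n in("scene","top"):
    c=read_camera(n); cv2.imwrite(f"pics/{n}0.png",c["image"][:,:,::-1]); np.savez(f"{n}0.npz",**c)
    print(n,c["fx"],c["fy"],c["cx"],c["cy"],np.round(c["T"],3).tolist())
E
```

```text
{'t': 0.0, 'q': [-1.266, 0.131, 1.489, -0.0, 1.523, -0.085], 'dq': [-0.001, -0.0, -0.001, -0.001, 0.001, -0.001], 'joint_torque': [0.003, -55.984, -49.176, 0.077, 0.036, -0.0], 'tool_pos': [0.228, -0.555, 0.404], 'orientation': [-3.08, -0.608, 0.0], 'force': [0.837, -0.349, 0.334], 'wrist_torque': [-0.076, -0.015, 0.051], 'gripper_force': 0.0, 'opening': 0.093}
scene 452.35775338572677 452.35775338572677 260.1819958512391 190.1155401049518 [[0.567, -0.312, 0.763, -0.141], [-0.824, -0.21, 0.526, -0.601], [-0.004, -0.927, -0.376, 0.422], [0.0, 0.0, 0.0, 1.0]]
top 477.6138581941318 477.6138581941318 255.01069020366987 188.91651580358817 [[0.027, -0.982, 0.188, 0.369], [-1.0, -0.029, -0.006, -0.138], [0.011, -0.187, -0.982, 0.918], [0.0, 0.0, 0.0, 1.0]]
```

View pics/scene0.png

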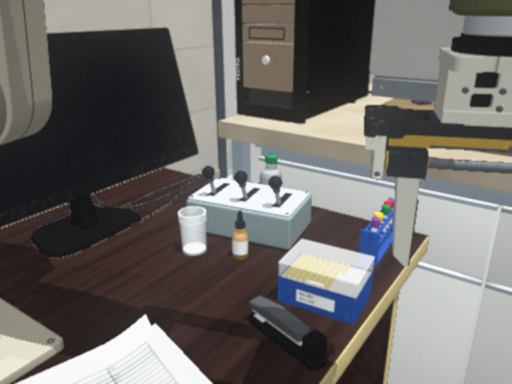

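View pics/top0.png

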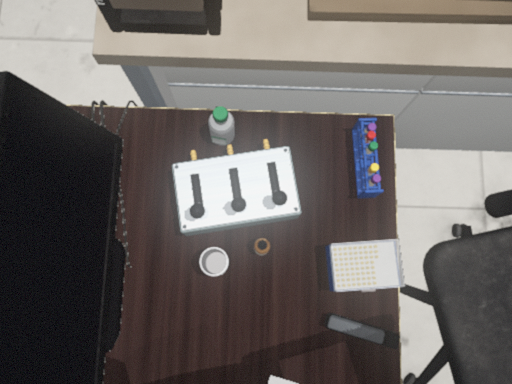

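The scene view shows the manifold with three knobs at about (208,172), (241,177), (275,183), the cup at (193,230) and the dropper at (240,240). In the top view the knobs are near (197,211), (238,205), (279,198), and the lid corners near (174,163), (292,147), (300,214), (182,230). The monitor is on the left and a shelf lies beyond.

```bash
cat > h.py <<'E'
import numpy as np,cv2
def ray(c,p):
    T=c["T"];d=T[:3,:3]@np.array([(p[0]-c["cx"])/c["fx"],(p[1]-c["cy"])/c["fy"],1]);return T[:3,3],d
def plane(c,p,z):
    o,d=ray(c,p);return o+d*(z-o[2])/d[2]
def tri(c1,p1,c2,p2):
    o,d=ray(c1,p1);o2,e=ray(c2,p2);s=np.linalg.lstsq(np.c_[d,-e],o2-o,rcond=None)[0]
    a=o+s[0]*d;b=o2+s[1]*e;return (a+b)/2,np.linalg.norm(a-b)
E
python3 - <<'E'
from h import *
t=dict(np.load("top0.npz"));s=dict(np.load("scene0.npz"))
def knobs(c,guess):
    dark=(c["image"].max(2)<70).astype(np.uint8); out=[]
    r=[]
    for g in guess:
        x,y=g;w=dark[y-14:y+15,x-14:x+15]
        # disc = eroded (stalk/slot is thinner)
        e=cv2.morphologyEx(w,cv2.MORPH_OPEN,cv2.getStructuringElement(cv2.MORPH_ELLIPSE,(9,9)))
        v,u=np.nonzero(e);r.append((x-14+u.mean(),y-14+v.mean()));print("blob",r[-1],len(u),np.ptp(u),np.ptp(v))
    return r
kt=knobs(t,[(197,211),(238,205),(279,198)]);ks=knobs(s,[(208,172),(241,177),(275,183)])
for a,b in zip(kt,ks):print("plane",plane(t,a,.125).round(3),"tri",tri(t,a,s,b)[0].round(3),tri(t,a,s,b)[1].round(4))
m=((t["image"].min(2)>170)).astype(np.uint8)
n,l,st,ce=cv2.connectedComponentsWithStats(m);i=l[170,215];print(st[i])
cn=max(cv2.findContours((l==i).astype(np.uint8),0,2)[0],key=cv2.contourArea)
R=cv2.minAreaRect(cn);B=cv2.boxPoints(R);P=np.array([plane(t,b,.075) for b in B]);print(B.round(0).tolist(),P.round(3),np.linalg.norm(np.diff(P,axis=0),axis=1),P.mean(0))
for nm,p,z in(("cup",(214,262),.079),("dropper",(262,246),.091),("reagent",(221,115),.118)):print(nm,plane(t,p,z).round(3))
# monitor lower right / upper right corners; shelf edge
print("monitor up-right",tri(t,(122,138),s,(168,28)),"low-right",tri(t,(122,138),s,(198,150)),"mon", tri(t,(5,98),s,(168,28)))
print("shelf left near corner",tri(t,(95,56),s,(221,135)))
E
```

```text
<stdin>:10: RuntimeWarning: Mean of empty slice.
  ret = ret.dtype.type(ret / rcount)
Traceback (most recent call last):
ValueError: zero-size array to reduction operation maximum which has no identity
```

Run:
```python
from h import *
t=dict(np.load("top0.npz"));s=dict(np.load("scene0.npz"))
def knobs(c,guess,k):
    dark=(c["image"].max(2)<75).astype(np.uint8);r=[]
    for x,y in guess:
        w=np.ascontiguousarray(dark[y-14:y+15,x-14:x+15])
        e=cv2.morphologyEx(w,cv2.MORPH_OPEN,cv2.getStructuringElement(cv2.MORPH_ELLIPSE,(k,k)))
        v,u=np.nonzero(e)
        if len(u)==0: print("none",w.sum());r.append((x,y));continue
        r.append((x-14+(u.min()+u.max())/2,y-14+(v.min()+v.max())/2));print("blob",r[-1],len(u),np.ptp(u),np.ptp(v))
    return r
kt=knobs(t,[(197,211),(238,205),(279,198)],9);ks=knobs(s,[(208,172),(241,177),(275,183)],7)
for a,b in zip(kt,ks):print("plane",plane(t,a,.125).round(3),"tri",tri(t,a,s,b)[0].round(3),tri(t,a,s,b)[1].round(4))
m=((t["image"].min(2)>170)).astype(np.uint8)
n,l,st,ce=cv2.connectedComponentsWithStats(m);i=l[170,215];print(st[i])
cn=max(cv2.findContours((l==i).astype(np.uint8),0,2)[0],key=cv2.contourArea)
R=cv2.minAreaRect(cn);B=cv2.boxPoints(R);P=np.array([plane(t,b,.075) for b in B]);print(B.round(0).tolist(),P.round(3),np.linalg.norm(np.diff(P,axis=0),axis=1),P.mean(0))
for nm,p,z in(("cup",(214,262),.079),("dropper",(262,246),.091),("reagent",(221,115),.118)):print(nm,plane(t,p,z).round(3))
print("mon up-right",tri(t,(122,138),s,(168,28)),"low-right",tri(t,(122,138),s,(198,150)),"upleft", tri(t,(5,98),s,(168,28)))
print("shelf left near corner",tri(t,(95,56),s,(221,135)))
```

```text
none 0
none 0
none 0
blob (np.float64(208.0), np.float64(173.5)) 107 10 11
blob (np.float64(240.0), np.float64(178.5)) 70 10 9
blob (np.float64(275.5), np.float64(184.5)) 42 7 7
plane [ 0.48  -0.046  0.125] tri [ 0.481 -0.047  0.122] 0.0023
plane [ 0.492 -0.115  0.125] tri [ 0.493 -0.115  0.122] 0.0023
plane [ 0.506 -0.183  0.125] tri [ 0.508 -0.185  0.12 ] 0.0033
[ 173  147  127   84 6772]
[[171.0, 164.0], [289.0, 145.0], [300.0, 213.0], [181.0, 232.0]] [[ 0.572  0.011  0.075]
 [ 0.614 -0.203  0.075]
 [ 0.489 -0.224  0.075]
 [ 0.449 -0.015  0.075]] [0.21848649 0.12672449 0.21268916] [ 0.53091592 -0.10760005  0.075     ]
cup [ 0.398 -0.075  0.079]
dropper [ 0.427 -0.157  0.091]
reagent [ 0.652 -0.079  0.118]
mon up-right (array([0.51021641, 0.02943679, 0.38582177]), np.float64(0.043077904428117854)) low-right (array([0.60640734, 0.09142435, 0.11374546]), np.float64(0.0016440767330047296)) upleft (array([0.57953882, 0.14758297, 0.38178255]), np.float64(0.024282050794664976))
shelf left near corner (array([0.76404602, 0.15393081, 0.10457067]), np.float64(0.005566775916688445))
```

Emit:
arm_command(increments=[[0.18,-0.12,0,0,0,0.013],[0.36,-0.25,0,0,0,0.026],[0.53,-0.37,0,0,0,0.038],[0.71,-0.5,0,0,0,0.051],[0.89,-0.62,0,0,0,0.064]], fingers=1, force=20)

```text
t: 0.72
tool_pos: [0.346, -0.3713, 0.4043]
orientation: [-3.127, -0.294, 0.0]
force: [1.0, 0.5, -0.5]
opening: 0.0476
gripper_force: 0.0
```

```bash
cat >> h.py <<'E'
from scipy.spatial.transform import Rotation as Ro
YAW=.19; X=np.array([np.cos(YAW),np.sin(YAW),0]); Y=np.array([-X[1],X[0],0])
K={"L":np.array([.480,-.046,.125]),"M":np.array([.492,-.115,.125]),"R":np.array([.506,-.183,.125])}
def to(lever,s,z=.301,st=None):
    """increment (tool units) to put TCP at s along X from the lever's start knob"""
    g=K[lever]+s*X; g[2]=z
    R=Ro.from_rotvec(st["orientation"]); G=Ro.from_matrix(np.c_[X,-Y,[0,0,-1]])
    return np.r_[R.inv().apply(g-st["tool_pos"])/.2,(R.inv()*G).as_rotvec()/np.pi].round(3)
E
python3 - <<'E'
from plant import *
from h import *
s=read_state();print(s["t"],s["tool_pos"],s["q"],s["opening"],s["force"]);print(to("R",-.042,.401,s))
E
```

```text
0.725 [ 0.34600395 -0.37125869  0.40433154] [-9.21674269e-01 -1.21327815e-01  1.74142677e+00  5.60951356e-05
  1.52209089e+00  4.61910525e-01] 0.04759469423639459 [ 1.04763414  0.52909256 -0.49519085]
[ 0.751 -0.775  0.017 -0.     0.    -0.001]
```

Emit:
arm_command(increments=[[0.16,-0.16,0,0,0,0],[0.33,-0.34,0,0,0,0],[0.5,-0.52,0,0,0,0],[0.66,-0.68,0,0,0,0],[0.75,-0.77,0.02,0,0,0]])

```text
t: 1.35
tool_pos: [0.4649, -0.1913, 0.4006]
orientation: [-3.127, -0.299, -0.0]
force: [-0.4, 0.6, -0.4]
opening: 0.0011
gripper_force: 0.0
```

Run:
```python
from plant import *
from h import *
s=read_state();print(s["t"],s["tool_pos"],s["opening"],s["force"]);print(to("R",-.042,.301,s))
```

```text
1.35 [ 0.46485422 -0.19129664  0.40064933] 0.0010541908961325245 [-0.4033266   0.64655017 -0.35423571]
[-0.    -0.002  0.498 -0.    -0.     0.   ]
```

Emit:
arm_command(increments=[[0,0,0.1,0,0,0],[0,0,0.25,0,0,0],[0,0,0.4,0,0,0],[0,0,0.5,0,0,0],[0,0,0.5,0,0,0]])

```text
t: 1.98
tool_pos: [0.4623, -0.1935, 0.2976]
orientation: [-3.125, -0.294, 0.008]
force: [-0.5, 0.1, 0.4]
opening: 0.0006
gripper_force: 0.0
```

Run:
```python
from plant import *
from h import *
s=read_state();print(s["t"],s["tool_pos"],s["opening"],s["force"])
c=[cv2.resize(read_camera(n)["image"][a:a+190,b:b+250],None,fx=1.6,fy=1.6*1,interpolation=2) for n,a,b in(("scene",60,130),("top",90,100))]
cv2.imwrite("pics/a.png",np.hstack(c)[:,:,::-1])
```

```text
1.975 [ 0.46228743 -0.19350106  0.29756227] 0.0005994580580447667 [-0.53358454  0.05131347  0.39895666]
```

View pics/a.png

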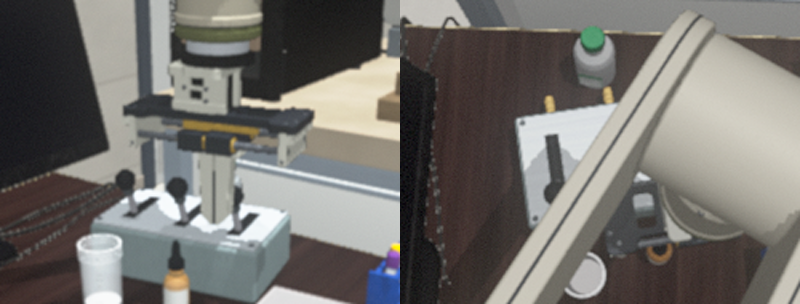

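The gripper sits close behind the right lever, at about (215,190) in the left half, clear of its neighbours and the bottles. Next I feel the right lever.

Emit:
arm_command(increments=[[0.05,0,0,0,0,0],[0.1,0,0,0,0,0],[0.15,0,0,0,0,0],[0.19,0,0,0,0,0],[0.19,0,0,0,0,0]])

```text
t: 2.7
tool_pos: [0.5018, -0.186, 0.3011]
orientation: [3.127, 0.297, -0.003]
force: [-6.2, -1.2, 4.8]
opening: 0.0005
gripper_force: 2.6
```

Emit:
arm_command(increments=[[0.01,0,0,0,0,0],[0.02,0,0,0,0,0],[0.03,0,0,0,0,0],[0.03,0,0,0,0,0],[0.03,0,0,0,0,0]])

```text
t: 3.32
tool_pos: [0.5066, -0.1853, 0.3015]
orientation: [3.127, 0.296, -0.007]
force: [-16.0, -0.8, 12.5]
opening: 0.0009
gripper_force: 7.8
```

Right lever is blocked: the force rises steeply after the free play. I back off at once and go to the middle lever, and this time I'll follow the knob's arc upwards so that pad friction adds less load.

Emit:
arm_command(increments=[[-0.1,0,0,0,0,0],[-0.25,0,0,0,0,0],[-0.25,-0.12,0,0,0,0],[-0.25,-0.3,0,0,0,0],[-0.25,-0.35,0,0,0,0]])

```text
t: 3.95
tool_pos: [0.4452, -0.1242, 0.301]
orientation: [-3.127, -0.299, -0.001]
force: [0.1, 0.0, 0.7]
opening: 0.0009
gripper_force: 0.0
```

Run:
```python
from plant import *
from h import *
s=read_state();print(s["tool_pos"],s["force"]);print(to("M",-.0205,.296,s))
```

```text
[ 0.44524926 -0.12421087  0.30104497] [0.1369991  0.00979641 0.6757169 ]
[ 0.136 -0.001  0.025  0.    -0.     0.   ]
```

Emit:
arm_command(increments=[[0.06,0,0.025,0,0,0],[0.12,0,0.025,0,0,0],[0.16,0,0.013,0,0,0],[0.2,0,-0.005,0,0,0],[0.21,0,-0.008,0,0,0]])

```text
t: 4.58
tool_pos: [0.4867, -0.118, 0.3022]
orientation: [-3.128, -0.296, 0.001]
force: [-2.8, -1.8, -0.5]
opening: 0.0004
gripper_force: 1.6
```

Emit:
arm_command(increments=[[0.01,0,-0.004,0,0,0],[0.02,0,-0.008,0,0,0],[0.03,0,-0.012,0,0,0],[0.03,0,-0.012,0,0,0],[0.03,0,-0.012,0,0,0]])

```text
t: 5.2
tool_pos: [0.4921, -0.1165, 0.3048]
orientation: [-3.127, -0.296, -0.0]
force: [-1.4, 0.2, -1.6]
opening: 0.0006
gripper_force: 1.0
```

Emit:
arm_command(increments=[[0.012,0,-0.003,0,0,0],[0.025,0,-0.006,0,0,0],[0.038,0,-0.009,0,0,0],[0.05,0,-0.01,0,0,0],[0.05,0,-0.01,0,0,0]])

```text
t: 5.82
tool_pos: [0.5023, -0.1147, 0.3071]
orientation: [3.127, 0.296, 0.001]
force: [-2.2, 0.9, 0.5]
opening: 0.0004
gripper_force: 1.0
```

The middle lever is free, so I throw it.

Emit:
arm_command(increments=[[0.04,0,-0.004,0,0,0],[0.08,0,-0.006,0,0,0],[0.12,0,-0.006,0,0,0],[0.16,0,-0.003,0,0,0],[0.195,0,0.003,0,0,0]])

```text
t: 6.45
tool_pos: [0.5409, -0.1073, 0.306]
orientation: [3.128, 0.296, 0.0]
force: [-3.4, -0.3, 2.2]
opening: 0.0005
gripper_force: 1.7
```

Emit:
arm_command(increments=[[0.01,0,0.002,0,0,0],[0.02,0,0.003,0,0,0],[0.03,0,0.005,0,0,0],[0.03,0,0.005,0,0,0],[0.03,0,0.005,0,0,0]])

```text
t: 7.08
tool_pos: [0.5461, -0.1063, 0.305]
orientation: [-3.127, -0.296, 0.0]
force: [-2.8, -0.9, -0.9]
opening: 0.0004
gripper_force: 0.9
```

Emit:
arm_command(increments=[[0.007,0,0.001,0,0,0],[0.015,0,0.003,0,0,0],[0.02,0,0.004,0,0,0],[0.02,0,0.004,0,0,0],[0.02,0,0.004,0,0,0]])

```text
t: 7.7
tool_pos: [0.5499, -0.1055, 0.3041]
orientation: [-3.127, -0.296, 0.001]
force: [-4.2, -0.1, -2.6]
opening: 0.0005
gripper_force: 2.4
```

Emit:
arm_command(increments=[[0.007,0,0.001,0,0,0],[0.015,0,0.003,0,0,0],[0.015,0,0.004,0,0,0],[0.015,0,0.004,0,0,0],[0.015,0,0.004,0,0,0]])

```text
t: 8.32
tool_pos: [0.5526, -0.105, 0.3033]
orientation: [-3.127, -0.296, 0.002]
force: [-6.6, -0.9, 1.1]
opening: 0.0001
gripper_force: 3.5
```

The buffer is felt, at about 1 N/mm, so the middle lever is thrown. Next I move to the left lever.

Emit:
arm_command(increments=[[-0.2,0,0,0,0,0],[-0.45,0,0,0,0,0],[-0.55,-0.05,0,0,0,0],[-0.55,-0.25,0.02,0,0,0],[-0.55,-0.35,0.035,0,0,0]])

```text
t: 8.95
tool_pos: [0.432, -0.0558, 0.2974]
orientation: [3.127, 0.296, 0.006]
force: [-0.5, 0.5, -0.8]
opening: 0.0006
gripper_force: 0.0
```

Run:
```python
from plant import *
from h import *
s=read_state();print(s["tool_pos"],s["force"]);print(to("L",-.0205,.296,s))
c=[cv2.resize(read_camera(n)["image"][a:a+190,b:b+250],None,fx=1.6,fy=1.6,interpolation=2) for n,a,b in(("scene",60,130),("top",90,50))]
cv2.imwrite("pics/b.png",np.hstack(c)[:,:,::-1])
```

```text
[ 0.43204597 -0.05582241  0.29742746] [-0.5033325   0.46296253 -0.81930142]
[ 0.142 -0.003  0.008  0.    -0.001 -0.   ]
```

View pics/b.png

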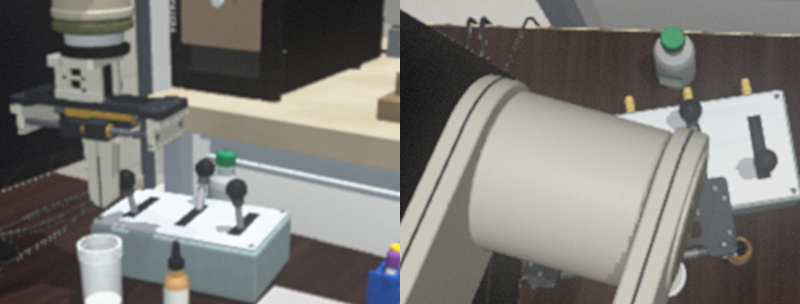

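The middle knob now stands at the far side ((205,168) in the left half, (690,112) in the right half), and the bottles have not moved. The gripper is behind the left knob at (127,180). Next I feel the left lever.

Emit:
arm_command(increments=[[0.06,0,0.008,0,0,0],[0.12,0,0.008,0,0,0],[0.16,0,-0.004,0,0,0],[0.2,0,-0.022,0,0,0],[0.215,0,-0.027,0,0,0]])

```text
t: 9.68
tool_pos: [0.4745, -0.0491, 0.3017]
orientation: [3.128, 0.296, -0.002]
force: [-3.4, -2.5, 1.4]
opening: 0.0007
gripper_force: 2.1
```

Emit:
arm_command(increments=[[0.01,0,-0.004,0,0,0],[0.02,0,-0.008,0,0,0],[0.025,0,-0.01,0,0,0],[0.025,0,-0.01,0,0,0],[0.025,0,-0.01,0,0,0]])

```text
t: 10.3
tool_pos: [0.4789, -0.0477, 0.3039]
orientation: [-3.127, -0.296, -0.0]
force: [-2.2, 0.1, -1.0]
opening: 0.0001
gripper_force: 1.1
```

Emit:
arm_command(increments=[[0.012,0,-0.003,0,0,0],[0.025,0,-0.006,0,0,0],[0.035,0,-0.009,0,0,0],[0.045,0,-0.011,0,0,0],[0.045,0,-0.011,0,0,0]])

```text
t: 10.92
tool_pos: [0.488, -0.0461, 0.3062]
orientation: [-3.127, -0.296, -0.0]
force: [-1.9, 1.0, -0.9]
opening: 0.0008
gripper_force: 1.1
```

The left lever is free, so I throw it.

Emit:
arm_command(increments=[[0.04,0,-0.005,0,0,0],[0.08,0,-0.008,0,0,0],[0.12,0,-0.008,0,0,0],[0.16,0,-0.005,0,0,0],[0.2,0,0.001,0,0,0]])

```text
t: 11.55
tool_pos: [0.5278, -0.0386, 0.3061]
orientation: [3.127, 0.296, 0.001]
force: [-3.2, 0.2, 3.3]
opening: 0.0004
gripper_force: 1.8
```

Emit:
arm_command(increments=[[0.01,0,0.002,0,0,0],[0.02,0,0.003,0,0,0],[0.03,0,0.005,0,0,0],[0.04,0,0.007,0,0,0],[0.04,0,0.007,0,0,0]])

```text
t: 12.18
tool_pos: [0.535, -0.0372, 0.3043]
orientation: [-3.128, -0.296, 0.0]
force: [-0.7, -0.4, -0.0]
opening: 0.0003
gripper_force: 1.0
```

Emit:
arm_command(increments=[[0.007,0,0.001,0,0,0],[0.015,0,0.003,0,0,0],[0.022,0,0.004,0,0,0],[0.022,0,0.004,0,0,0],[0.022,0,0.004,0,0,0]])

```text
t: 12.8
tool_pos: [0.5391, -0.0364, 0.3034]
orientation: [-3.128, -0.296, 0.002]
force: [-5.2, -1.5, 0.2]
opening: 0.0008
gripper_force: 2.5
```

Emit:
arm_command(increments=[[0.007,0,0.001,0,0,0],[0.015,0,0.003,0,0,0],[0.015,0,0.003,0,0,0],[0.015,0,0.003,0,0,0],[0.015,0,0.003,0,0,0]])

```text
t: 13.42
tool_pos: [0.5417, -0.0359, 0.3026]
orientation: [-3.128, -0.296, 0.004]
force: [-6.7, -1.7, 1.2]
opening: 0.0008
gripper_force: 3.7
```

The left lever is in its buffer, so it is thrown. Back to the right lever.

Emit:
arm_command(increments=[[-0.2,0,0,0,0,0],[-0.45,0,0,0,0,0],[-0.55,0.05,0,0,0,0],[-0.55,0.25,0,0,0,0],[-0.55,0.45,0,0,0,0]])

```text
t: 14.05
tool_pos: [0.4517, -0.1456, 0.3041]
orientation: [3.126, 0.297, 0.005]
force: [0.0, 0.5, 0.1]
opening: 0.0004
gripper_force: 0.0
```

Emit:
arm_command(increments=[[0,0.15,0,0,0,0],[0,0.25,0.02,0,0,0],[0,0.25,0.03,0,0,0],[0,0.25,0.03,0,0,0],[0,0.25,0.03,0,0,0]])

```text
t: 14.68
tool_pos: [0.4605, -0.193, 0.2971]
orientation: [-3.127, -0.298, -0.0]
force: [0.1, 0.2, -0.3]
opening: 0.0003
gripper_force: 0.0
```

Run:
```python
from plant import *
from h import *
s=read_state();print(s["tool_pos"],s["force"]);print(to("R",-.0205,.296,s))
```

```text
[ 0.46049723 -0.19299604  0.29708953] [ 0.06680818  0.15826033 -0.26083412]
[ 0.13  -0.006  0.005 -0.    -0.    -0.   ]
```

Emit:
arm_command(increments=[[0.06,-0.005,0.005,0,0,0],[0.12,-0.005,0.005,0,0,0],[0.16,-0.005,-0.008,0,0,0],[0.19,-0.005,-0.024,0,0,0],[0.2,-0.005,-0.028,0,0,0]])

```text
t: 15.3
tool_pos: [0.4996, -0.1854, 0.3026]
orientation: [-3.127, -0.296, 0.002]
force: [-3.0, -0.8, 0.3]
opening: 0.0002
gripper_force: 1.7
```

Emit:
arm_command(increments=[[0.01,0,-0.004,0,0,0],[0.02,0,-0.008,0,0,0],[0.025,0,-0.01,0,0,0],[0.025,0,-0.01,0,0,0],[0.025,0,-0.01,0,0,0]])

```text
t: 15.92
tool_pos: [0.5044, -0.1845, 0.3046]
orientation: [-3.127, -0.296, 0.0]
force: [-2.4, -0.8, -2.5]
opening: 0.0004
gripper_force: 1.3
```

Free now: the force stays low at the depth where it was blocked before.

Emit:
arm_command(increments=[[0.012,0,-0.003,0,0,0],[0.025,0,-0.006,0,0,0],[0.035,0,-0.009,0,0,0],[0.045,0,-0.011,0,0,0],[0.045,0,-0.011,0,0,0]])

```text
t: 16.55
tool_pos: [0.5136, -0.1827, 0.3071]
orientation: [3.128, 0.296, 0.001]
force: [-1.1, 0.5, -1.0]
opening: 0.0004
gripper_force: 0.9
```

Emit:
arm_command(increments=[[0.04,0,-0.005,0,0,0],[0.08,0,-0.008,0,0,0],[0.12,0,-0.008,0,0,0],[0.16,0,-0.005,0,0,0],[0.2,0,0.001,0,0,0]])

```text
t: 17.18
tool_pos: [0.5534, -0.1753, 0.3069]
orientation: [3.127, 0.296, 0.001]
force: [-3.8, -0.3, 2.2]
opening: 0.0004
gripper_force: 1.8
```

Emit:
arm_command(increments=[[0.01,0,0.002,0,0,0],[0.02,0,0.003,0,0,0],[0.03,0,0.005,0,0,0],[0.04,0,0.007,0,0,0],[0.04,0,0.007,0,0,0]])

```text
t: 17.8
tool_pos: [0.5605, -0.1738, 0.3052]
orientation: [-3.128, -0.296, 0.0]
force: [-1.5, -2.2, 0.0]
opening: 0.0004
gripper_force: 1.0
```

Emit:
arm_command(increments=[[0.007,0,0.001,0,0,0],[0.015,0,0.003,0,0,0],[0.022,0,0.004,0,0,0],[0.022,0,0.004,0,0,0],[0.022,0,0.004,0,0,0]])

```text
t: 18.42
tool_pos: [0.5646, -0.173, 0.3042]
orientation: [-3.127, -0.296, 0.001]
force: [-4.0, -2.4, -1.6]
opening: 0.0004
gripper_force: 2.2
```

Emit:
arm_command(increments=[[0.007,0,0.001,0,0,0],[0.015,0,0.003,0,0,0],[0.015,0,0.003,0,0,0],[0.015,0,0.003,0,0,0],[0.015,0,0.003,0,0,0]])

```text
t: 19.05
tool_pos: [0.5672, -0.1726, 0.3035]
orientation: [-3.127, -0.296, 0.003]
force: [-6.8, -2.1, -0.8]
opening: 0.0006
gripper_force: 3.6
```

All three buffers have been felt. I retreat, clear the view and check.

Emit:
arm_command(increments=[[-0.2,0,0,0,0,0],[-0.45,0,0,0,0,0],[-0.55,0,-0.1,0,0,0],[-0.55,0.1,-0.35,0,0,0],[-0.55,0.3,-0.5,0,0,0]])

```text
t: 19.68
tool_pos: [0.4716, -0.2517, 0.4076]
orientation: [3.125, 0.299, 0.008]
force: [0.7, -0.7, -0.2]
opening: 0.0003
gripper_force: 0.0
```

Emit:
arm_command(increments=[[-0.1,0.15,0,0,0,0],[-0.2,0.35,0,0,0,0],[-0.35,0.55,0,0,0,0],[-0.5,0.75,0,0,0,0],[-0.6,0.9,0,0,0,0]])

```text
t: 20.3
tool_pos: [0.3863, -0.4531, 0.4047]
orientation: [3.126, 0.295, 0.004]
force: [0.2, 1.0, 0.0]
opening: 0.0006
gripper_force: 0.0
```

Run:
```python
from plant import *
from h import *
s=read_state();print(s["t"],s["tool_pos"],s["force"])
cs=[read_camera(n)["image"] for n in("scene","top")]
c=[cv2.resize(i[a:a+190,b:b+250],None,fx=1.6,fy=1.6,interpolation=2) for i,a,b in zip(cs,(90,90),(130,100))]
cv2.imwrite("pics/c.png",np.hstack(c)[:,:,::-1])
```

```text
20.3 [ 0.38631871 -0.45306151  0.40474494] [0.18136085 0.96328292 0.04476267]
```

View pics/c.png

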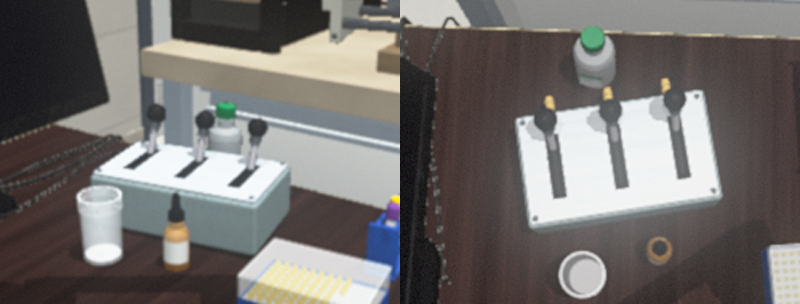

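All three knobs stand at the far stop ((545,118), (611,110), (675,100) in the top view). The bottles and cup are where they were, and the arm is clear.

```bash
python3 -c "
from plant import *
print(close_job())"
```

```text
the job is handed in; nothing more can be done
None
```

All three levers are at the far stop (thrown middle, left, right) and the job is handed in with the bottles and cup where they stood, but while feeling the blocked right lever the wrist force briefly read about 20 N (16 N along the push, 12.5 N vertical), right at the limit and possibly just over.

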